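Change the sample trays over

ROBOT

A 6-joint arm with a two-finger parallel gripper is mounted at the origin on a cart in front of the work surface, level with it; the furniture and walls round the work are solid. World frame = base frame: x ahead of the robot, y to its left, z up, the work surface at z = 0. Lengths are in m, angles in rad, forces in N, time in s.
With the tool pointing down it reaches from about 0.275 to 0.75 m from the base axis. Payload 10.2 kg.
Tool frame: the origin (TCP) lies where the fingers leave the gripper's body, on its centre line; the fingertips stand 64 mm ahead of it and the grasp point (between the pads) lies 45 mm ahead of it; z points along the fingers, y is the line along which they close (so a half turn about z gives the same grasp; the last joint's range is limited). The gripper opens to 88 mm and grips with 3 to 60 N. Pads are 18 mm wide; open, the fingers measure 123 mm over their backs; the gripper's body (75 mm by 187 mm) begins 45 mm behind the grasp point.
Start: joints at [1.048, 0.313, 1.498, -0, 1.331, -0.223], TCP at [0.155, 0.502, 0.303] pointing down, gripper open.
Joint ranges: [-2.94, 2.94], [-0.97, 2.17], [0.19, 2.56], [-1.23, 4.37], [0.02, 3.11], [-2.88, 2.88]. Speed limits (rad/s): [2.39, 2.39, 3.01, 3.14, 3.14, 3.14].

INTERFACE

Orientations are given as a unit quaternion [w, x, y, z].
In Python, from bench import ctrl, viewer, spotter gives the robot as it stands.
- The arm moves only by the shell command python3 -m crank 'ROWS' [FORCE]. ROWS is JSON, a list of rows, each a list of 5 numbers: the closure, from 0 (fully open) to 1 (shut), then the shift along the tool's x, y, z each as a share of 0.02 m, from -1 to 1, then the turn about the tool's z as a share of 0.1 rad, from -1 to 1. A call has 1 to 12 rows; each row shifts and turns the commanded pose from where the row before left it, along the tool's axes as they then stand; what a row does not reach is not made up. A row lasts 1/8 s, in which the tool goes at most 62.5 mm and 10.7 degrees, less where a joint would pass 70% of its speed; a pose out of reach is approached as far as the arm can. A call with a number of a shift or a turn outside -1 to 1 is refused whole. A call with a gripper value outside its range is refused whole. The fingers move at their own pace and stop on an object; FORCE is the grip in N (left out, the last holds). Time passes only in rows, so rows that do not move let the fingers close. It gives the time, the measured TCP pose, the force, the opening and the grip force at its end, in the units of the state.
- ctrl.read_state(): the state, without advancing time (a new reading comes with each control period).
- viewer.camera(name): name is "side" or "top" or "wrist"; returns (picture, depth): 400x640x3 uint8, red, green, blue; 400x640 float32, m along the optical axis (not along the pixel's ray), 0 where there is no reading.
- viewer.get_calibration(name): a dict with "fovy" (degrees; the focal length in pixels is half the picture's height over the tangent of half this angle, whatever the lens; pixels are square), "cx", "cy" (the principal point, pixels), "dist_coeffs" ([k1, k2, p1, p2, k3] as OpenCV has them; the pictures are not rectified), "R" (3x3) and "t" (3): a world point X has camera coordinates R X + t. Camera axes: x right, y down, z forward; pixel columns grow to the right and rows downward; lengths in m; the calibration is good to about 2 mm. A picture is of the moment at which its call begins: read the wrist's pose just before it. get_calibration takes no time and is no camera call; for the wrist camera it gives the pose at the moment of the call.
- ctrl.hand_in(): hands the job in; it is judged then, once.
Trained networks look in the newest picture that a camera, given by its name, has taken for a name from the list of things; names that differ only in an ending like _2 or _b are one class to them, and where a whole thing is asked for, a point or a joint stands for the part that bears it (a point fixed in the world has none). Each returns a list of dicts, best first, with "score" (0 to 1); they miss things now and then, are a little off and sometimes report something else, mostly with a low value. They report only what shows in the picture. A call takes as long as a camera call. They do not tell look-alikes from the thing itself.
- spotter.masks_of(camera, label): "region" (400x640 bool, what is visible of it).
- spotter.mark_of(camera, label): "centre" ([x, y, z] in m, in world coordinates, good to about 4 mm: a listed point, or the origin of a listed thing).
The state is a dict: "clock": time; "joints": joint angles; "qd": joint speeds; "effort": joint torques, N m; "eef_pos": TCP position; "orientation": TCP orientation; "force": force on the tool from outside, world axes, zero at the start; "moment": the same for the moment, N m; "finger_gap": finger opening in m; "finger_force": force on a finger pad.
Only numpy, scipy, OpenCV 4.12 (cv2) and the standard library are available. Lean on these libraries where they do the work, as an engineer would, in place of code of your own. Each camera call takes 0.05 s, during which the arm holds its last target. There are 200 camera calls.

TASK

Two dust hoods stand on the bench, each with a tray on rails. Using only the fingertips, first push the tray that stands open (the setting ring lies in it) fully home; then hook a fingertip behind the lip of the other tray, the one with the gear, and draw it out fully to its stop. Do not pinch a lip, do not touch the ring or the gear (they ride along, lying flat in their trays), and leave the weight, the loupe and the V-block where they stand.

Things in the scene. Friction and masses are not known exactly. Their poses are not given: they have to be found in the camera images.
- ring_bay: Fixed dust hood (120 long, 112 wide, 54 high) on a 4 mm base plate with two rails, open at the front. Origin: on the table, under the hood's centre; its x axis points from the mouth to the back, so the tray slides out along -x. The hood's mouth is at x = -60; the base and rails (10 high) reach to x = -114. All sizes in mm. This one houses the ring tray, which stands open at the start.
- gear_bay: Fixed dust hood (120 long, 112 wide, 54 high) on a 4 mm base plate with two rails, open at the front. Origin: on the table, under the hood's centre; its x axis points from the mouth to the back, so the tray slides out along -x. The hood's mouth is at x = -60; the base and rails (10 high) reach to x = -114. All sizes in mm. This one houses the gear tray, which is shut at the start. The two bays look alike and may change places.
- ring_tray (a joint): How far the ring tray is out, in m: 0 = fully home, 0.09 = against its outer stop. 0.055 to 0.085 at the start. Slides with about 1.5 N of friction, no spring, and stays where it is left.
- gear_tray (a joint): How far the gear tray is out, in m: 0 = fully home, 0.09 = against its outer stop. 0 to 0.003 at the start. Slides with about 1.5 N of friction, no spring, and stays where it is left.
- ring_lip (a point): Middle of the top edge of the upright pull lip across the front of the ring tray; moves with the tray. The lip is 8 thick (4 either side of this point), 88 wide, its top 38 above the table. Behind it is an open finger well 44 long and 88 wide, open above and at the sides, floor 14 above the table; then a cross wall 16 high, and behind that the sample part of the tray (104 x 82 inside, walls 16 high, floor 14 above the table).
- gear_lip (a point): Middle of the top edge of the upright pull lip across the front of the gear tray; moves with the tray. The lip is 8 thick (4 either side of this point), 88 wide, its top 38 above the table. Behind it is an open finger well 44 long and 88 wide, open above and at the sides, floor 14 above the table; then a cross wall 16 high, and behind that the sample part of the tray (104 x 82 inside, walls 16 high, floor 14 above the table).
- ring_gauge: Steel setting ring, 48 across, 18 high, lying loose in the ring tray; origin at the centre of its underside, z axis up.
- gear: Small grey spur gear, 36 across, 14 high, lying loose in the gear tray, under the hood at the start; origin at the centre of its underside, z axis up.
- weight: Brass weight with a knob, 30 across, 40 high, standing between the two bays; bystander; origin at the centre of its underside.
- loupe: Black stand loupe, 41 across, 44 high, to the left of the work; bystander; origin at the centre of its underside.
- v_block: Steel V-block, 45 x 44 x 36, to the right of the work; bystander; origin at the centre of its underside.
There are look-alikes about, which are no part of the job. Of the things that look like the ring_gauge, the smallest one is meant.

How it is judged:
On the way, in this order (a step that is already met when the one before it is completed fails the run):
1. the ring tray is pushed fully home (value of joint ring_tray below 0.005 m), for 0.2 s.
2. then the gear tray is drawn out to its stop (value of joint gear_tray above 0.083 m), for 0.2 s.
At the end, for the whole second after the job is handed in: The ring tray is within 5 mm of fully home and the gear tray within 7 mm of its outer stop (out more than 83 mm), both at rest, with the setting ring and the gear each still lying flat in its own tray (value of joint ring_tray below 0.005 m and value of joint gear_tray above 0.083 m and velocity of joint ring_tray between -0.01 and 0.01 m/s and velocity of joint gear_tray between -0.01 and 0.01 m/s and x of ring_gauge in the frame of ring_lip between 0.071 and 0.135 m and y of ring_gauge in the frame of ring_lip between -0.02 and 0.02 m and height (world z) of each of ring_gauge, gear below 0.02 m and angle between each of ring_gauge, gear's own z axis and vertical below 0.1 rad and x of gear in the frame of gear_lip between 0.065 and 0.141 m and y of gear in the frame of gear_lip between -0.026 and 0.026 m); the robot touches nothing.
It fails at once if a lip is pinched (fingers press its front and back together) ((contact force between the fingers and ring_tray_c5 above 1 N and contact force between the fingers and ring_tray_c6 above 1 N) or (contact force between the fingers and gear_tray_c5 above 1 N and contact force between the fingers and gear_tray_c6 above 1 N)).
It fails at once if the setting ring is pressed by the robot, lifted or tipped (contact force between any of the arm, the fingers and ring_gauge above 0.5 N or height (world z) of ring_gauge above 0.025 m or angle between ring_gauge's own z axis and vertical above 0.3 rad).
It fails at once if the gear is pressed by the robot, lifted or tipped (contact force between any of the arm, the fingers and gear above 0.5 N or height (world z) of gear above 0.025 m or angle between gear's own z axis and vertical above 0.3 rad).
It fails at once if the weight, the loupe or the V-block is moved more than 15 mm (distance of any of weight, loupe, v_block from where it was at the start of the episode above 0.015 m).
It also fails if it takes over 51 s, if anything falls off the work surface, if the arm or the gripper's body presses on something with over 40 N, if the wrist force passes 120 N, or if a joint passes its speed limit or range.

## Working session

There is one attempt and no reset: what is moved stays moved. The work goes in short steps, Python scripts to look and compute and a shell command to move; the robot and the scene stay as the last step left them, time stands still between calls to the robot, and variables do not carry over. Pictures are saved under pics/ and viewed, at most 10 in all, crops included, and the job is handed in when it is done.

```bash
mkdir -p pics; python3 - <<'E'
from bench import ctrl, viewer, spotter
import cv2
s=ctrl.read_state();print(s['clock'],s['eef_pos'],s['orientation'],s['finger_gap'])
for c in ['top','side']:
    im,d=viewer.camera(c);cv2.imwrite(f'pics/{c}0.png',im[:,:,::-1])
    for l in ['ring_lip','gear_lip','ring_bay','gear_bay','ring_gauge','gear','weight','loupe','v_block']:
        if c=='side' and l not in('ring_lip','gear_lip'):continue
        print(c,l,[(round(r['score'],2),[round(float(v),3) for v in r['centre']]) for r in spotter.mark_of(c,l)][:4])
print(ctrl.read_state()['clock'])
E
```

```text
0.0 [0.15498232 0.50142834 0.30216144] [-2.32911615e-04  1.49337774e-01  9.88786026e-01 -6.07693674e-04] 0.08778167938119022
top ring_lip [(0.7, [0.468, 0.187, 0.039])]
top gear_lip [(0.96, [0.553, -0.171, 0.039])]
top ring_bay [(0.88, [0.665, 0.166, 0.001])]
top gear_bay [(0.98, [0.662, -0.184, 0.003])]
top ring_gauge [(0.87, [0.508, 0.038, 0.002]), (0.81, [0.601, -0.029, -0.004]), (0.7, [0.592, 0.171, 0.017])]
top gear []
top weight [(0.46, [0.709, 0.008, 0.001])]
top loupe [(0.79, [0.505, 0.327, -0.001])]
top v_block [(0.83, [0.548, -0.334, -0.003])]
side ring_lip [(0.97, [0.474, 0.185, 0.037])]
side gear_lip [(0.6, [0.554, -0.17, 0.037]), (0.58, [0.661, 0.162, -0.003])]
0.65
```

View pics/top0.png

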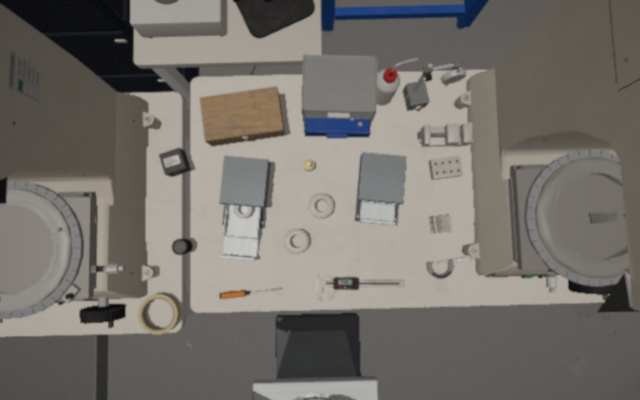

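View pics/side0.png

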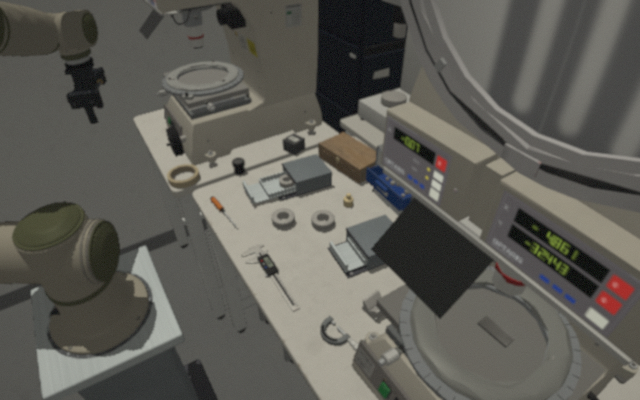

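The top view shows the left bay (hood at ~(245,180)) with its tray open, its lip at ~(240,255) and a ring in it. The right bay (~(382,175)) is shut, with its lip at ~(378,220). The two other rings, at (321,205) and (297,240), are decoys. The side view agrees. Next I'll get yaw and lip position from depth.

```bash
cat > h.py <<'E'
from bench import ctrl, viewer, spotter
import cv2, numpy as np
def cloud(c):
    im,d=viewer.camera(c);k=viewer.get_calibration(c)
    f=200/np.tan(np.radians(k['fovy'])/2);K=np.array([[f,0,k['cx']],[0,f,k['cy']],[0,0,1]])
    u,v=np.meshgrid(np.arange(640.),np.arange(400.))
    p=cv2.undistortPoints(np.stack([u,v],-1).reshape(-1,1,2),K,np.array(k['dist_coeffs'],float)).reshape(-1,2)
    z=d.reshape(-1,1);X=(np.hstack([p,np.ones_like(z)])*z-np.array(k['t']))@np.array(k['R'])
    X[z[:,0]==0]=np.nan
    return im,X.reshape(400,640,3)
E
python3 - <<'E'
from h import *
im,X=cloud('top')
for n,b,l in [('ring',(.665,.166),(.47,.186)),('gear',(.662,-.184),(.553,-.171))]:
    P=X[(abs(X[...,0]-b[0])<.1)&(abs(X[...,1]-b[1])<.1)&(abs(X[...,2]-.054)<.007)]
    r=cv2.minAreaRect(P[:,:2].astype(np.float32)*1000);print(n,len(P),r,P[:,2].mean())
    Q=X[(abs(X[...,0]-l[0])<.02)&(abs(X[...,1]-l[1])<.06)&(abs(X[...,2]-.037)<.008)]
    print(len(Q),Q.mean(0),cv2.fitLine(Q[:,:2].astype(np.float32),cv2.DIST_L2,0,.01,.01).ravel())
s=spotter.masks_of('top','ring_bay');print(viewer.get_calibration('top')['t'])
E
```

```text
ring 2122 ((662.2830810546875, 165.72824096679688), (110.49214935302734, 122.36023712158203), 83.84473419189453) 0.05482290888349479
121 [0.47168675 0.18549861 0.03787963] [0.11149228 0.9937653  0.47168675 0.18549861]
gear 2162 ((661.839599609375, -181.69215393066406), (112.54883575439453, 122.08438873291016), 83.2780990600586) 0.05483336509379405
113 [ 0.55254854 -0.16745281  0.03815942] [ 0.11408406  0.9934711   0.5525485  -0.16745281]
[-0.00723442  0.60786605  0.95325324]
```

```bash
python3 -m crank '[[1,0,0,0,-1],[1,0,0,0,-0.9],[1,-1,-1,0,0],[1,-1,-1,0,0],[1,-1,-1,0,0],[1,-1,-1,0,0],[1,-1,-1,0,0],[1,-1,-1,0,0],[1,-1,-1,0,0],[1,-1,-1,0,0],[1,-1,-1,0,0],[1,0,0,0,0]]' 10; python3 -m crank '[[1,-1,-1,0.5,0],[1,-1,-1,0.5,0],[1,-1,-1,0.5,0],[1,-1,-1,0.5,0],[1,-1,-1,0.5,0],[1,-1,0,0.5,0],[1,0,0,1,0],[1,0,0,1,0],[1,0,0,1,0],[1,0,0,1,0],[1,0,0,1,0],[1,0,0,0,0]]'
```

```text
clock: 2.25
eef_pos: [0.3149, 0.3022, 0.3028]
orientation: [0.0, 0.056, 0.998, 0.0]
force: [0.7, 0.5, 0.1]
finger_gap: 0.0005
finger_force: 0.0
clock: 3.75
eef_pos: [0.4218, 0.1911, 0.1419]
orientation: [-0.001, 0.055, 0.999, -0.0]
force: [0.5, -0.4, 0.6]
finger_gap: 0.0003
finger_force: 0.0
```

```bash
python3 -m crank '[[1,0,0,1,0],[1,0,0,1,0],[1,0,0,0.7,0],[1,-1,0,0,0],[1,-0.4,0,0,0],[1,-0.2,0,0,0],[1,-0.2,0,0,0],[1,-0.2,0,0,0],[1,-0.2,0,0,0],[1,-0.25,0,0,0],[1,-0.25,0,0,0],[1,-0.25,0,0,0]]'; python3 -m crank '[[1,-0.25,0,0,0],[1,-0.25,0,0,0],[1,-0.25,0,0,0],[1,-0.25,0,0,0],[1,-0.25,0,0,0],[1,-0.25,0,0,0],[1,-0.25,0,0,0],[1,-0.2,0,0,0]]'
```

```text
clock: 5.25
eef_pos: [0.4816, 0.1839, 0.0887]
orientation: [-0.0, 0.055, 0.998, 0.0]
force: [-1.1, 0.4, 1.0]
finger_gap: 0.0004
finger_force: 0.8
clock: 6.25
eef_pos: [0.5203, 0.1796, 0.0887]
orientation: [-0.0, 0.055, 0.998, -0.0]
force: [-1.2, 2.4, 0.8]
finger_gap: 0.0006
finger_force: 0.8
```

```bash
python3 -m crank '[[1,-0.25,0,0,0],[1,-0.25,0,0,0],[1,-0.25,0,0,0],[1,-0.2,0,0,0],[1,-0.1,0,0,0],[1,0,0,0,0]]'; python3 -m crank '[[1,-0.1,0,0,0],[1,-0.1,0,0,0],[1,0,0,0,0]]'
```

```text
clock: 7.0
eef_pos: [0.54, 0.1775, 0.0886]
orientation: [-0.002, 0.055, 0.998, -0.0]
force: [-8.0, 1.6, 5.2]
finger_gap: 0.0004
finger_force: 4.0
clock: 7.38
eef_pos: [0.5408, 0.1775, 0.0885]
orientation: [-0.007, 0.054, 0.998, -0.001]
force: [-28.7, 0.7, 20.8]
finger_gap: 0.0007
finger_force: 14.3
```

```bash
python3 -m crank '[[1,0.5,0,0,0],[1,1,0,0,0],[1,0.7,0,0,0],[1,0,0,-1,0],[1,0,0,-1,0],[1,0,0,-1,0],[1,0,0,-1,0],[1,0,-1,0,0],[1,0,-1,0,0],[1,0,-1,0,0],[1,0,-1,0,0],[1,0,-1,0,0]]'; python3 -m crank '[[1,0,-1,0,0],[1,0,-1,0,0],[1,0,-1,0,0],[1,0,-1,0,0],[1,0,-1,0,0],[1,0,-1,0,0],[1,0,-1,0,0],[1,0,-1,0,0],[1,0,-1,0,0],[1,0,-1,0,0],[1,0,-1,0,0],[1,0,0,0,0]]'; python3 - <<'E'
from h import *
for c in ['top','wrist']:
    im,X=cloud(c);cv2.imwrite(f'pics/{c}1.png',im[:,:,::-1])
    for l in ['ring_lip','gear_lip','ring_gauge']: print(c,l,[(round(r['score'],2),np.round(r['centre'],3)) for r in spotter.mark_of(c,l)])
    for l in [(.553,.176),(.553,-.168)]:
        Q=X[(abs(X[...,0]-l[0])<.025)&(abs(X[...,1]-l[1])<.06)&(abs(X[...,2]-.037)<.008)]
        if len(Q)>20:print(len(Q),Q.mean(0),Q.min(0),Q.max(0))
print(ctrl.read_state()['eef_pos'])
E
```

```text
clock: 8.88
eef_pos: [0.4903, 0.0815, 0.1689]
orientation: [0.001, 0.055, 0.998, -0.0]
force: [0.1, 0.7, -0.1]
finger_gap: 0.0008
finger_force: 0.0
clock: 10.38
eef_pos: [0.4661, -0.1373, 0.1688]
orientation: [0.0, 0.056, 0.998, -0.0]
force: [0.4, -0.1, -0.3]
finger_gap: 0.0005
finger_force: 0.0
top ring_lip [(0.83, array([0.551, 0.175, 0.039]))]
top gear_lip [(0.62, array([ 0.555, -0.17 ,  0.036]))]
top ring_gauge [(0.91, array([0.509, 0.039, 0.   ])), (0.59, array([ 0.6  , -0.026, -0.002]))]
108 [0.55385799 0.17706001 0.03883593] [0.54726852 0.1352273  0.03514885] [0.56197694 0.21905977 0.04268744]
114 [ 0.55253671 -0.16748296  0.03847138] [ 0.5458984  -0.21117266  0.02900557] [ 0.56083638 -0.1254915   0.04222072]
wrist ring_lip []
wrist gear_lip []
wrist ring_gauge [(0.91, array([ 0.598, -0.029, -0.002])), (0.66, array([0.509, 0.041, 0.005]))]
[ 0.46610023 -0.13592466  0.16874804]
```

View pics/wrist1.png

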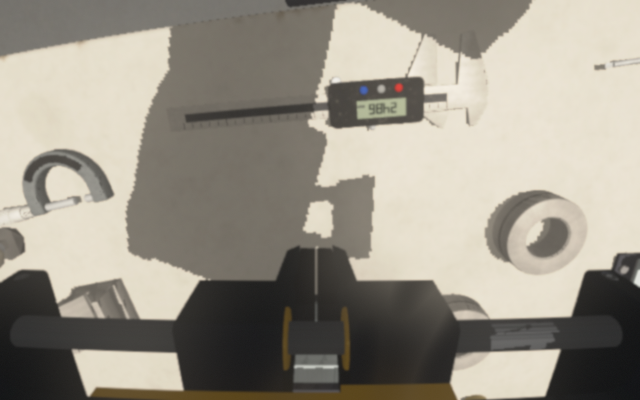

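View pics/top1.png

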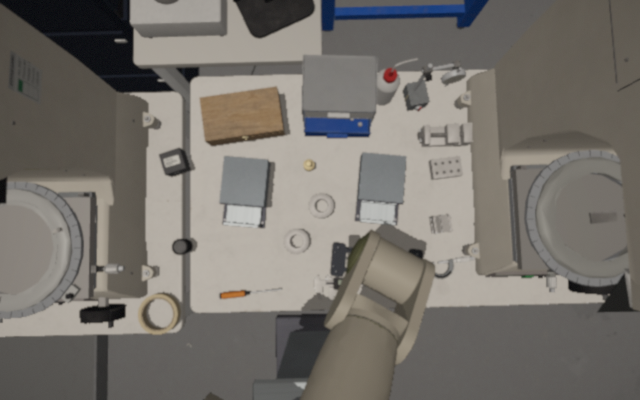

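The top view shows the left tray home (lip ~(243,222)) and nothing else disturbed. The wrist view shows only the table, with no lip in sight. Next: over the gear tray's finger well, then down.

```bash
python3 -m crank '[[1,-1,-0.6,0,0],[1,-1,-0.6,0,0],[1,-1,0,0,0],[1,-1,0,0,0],[1,-1,0,0,0],[1,-0.7,0,0,0],[1,0,0,0,0],[1,0,0,1,0],[1,0,0,0.6,0],[1,0,0,0,0]]'
```

```text
clock: 12.02
eef_pos: [0.5762, -0.1725, 0.136]
orientation: [-0.001, 0.055, 0.998, 0.0]
force: [0.1, -0.4, -0.4]
finger_gap: 0.0006
finger_force: 0.0
```

```bash
python3 -m crank '[[1,0,0,0.8,0],[1,0,0,0.8,0],[1,0,0,0.5,0],[1,0,0,0.3,0],[1,0,0,0,0]]'; python3 -m crank '[[1,0.2,0,0,0],[1,0.2,0,0,0],[1,0.2,0,0,0],[1,0.2,0,0,0],[1,0.25,0,0,0],[1,0.25,0,0,0],[1,0.25,0,0,0],[1,0.25,0,0,0]]'
```

```text
clock: 12.65
eef_pos: [0.5767, -0.1727, 0.0884]
orientation: [-0.0, 0.055, 0.998, 0.0]
force: [-0.2, -0.2, -0.1]
finger_gap: 0.0
finger_force: 0.0
clock: 13.65
eef_pos: [0.5406, -0.1687, 0.0888]
orientation: [0.0, 0.055, 0.998, -0.0]
force: [2.0, 1.2, 1.6]
finger_gap: 0.0002
finger_force: 0.8
```

```bash
python3 -m crank '[[1,0.25,0,0,0],[1,0.25,0,0,0],[1,0.25,0,0,0],[1,0.25,0,0,0],[1,0.25,0,0,0],[1,0.25,0,0,0],[1,0.25,0,0,0],[1,0.25,0,0,0],[1,0.25,0,0,0],[1,0.25,0,0,0],[1,0.25,0,0,0],[1,0.2,0,0,0]]'; python3 -m crank '[[1,0.2,0,0,0],[1,0.1,0,0,0],[1,0.1,0,0,0],[1,0,0,0,0]]'
```

```text
clock: 15.15
eef_pos: [0.482, -0.1623, 0.0887]
orientation: [-0.0, 0.055, 0.998, 0.0]
force: [1.2, 0.9, 0.1]
finger_gap: 0.0006
finger_force: 0.8
clock: 15.65
eef_pos: [0.4782, -0.1619, 0.0892]
orientation: [0.006, 0.056, 0.998, -0.001]
force: [31.0, 4.9, -19.9]
finger_gap: 0.0004
finger_force: 15.0
```

Firmly on the outer stop (31 N). I'll let off backwards 10 mm, lift, move clear and check.

```bash
python3 -m crank '[[1,0,0,0,0],[1,-0.3,0,0,0],[1,-0.3,0,0,0],[1,0,0,-0.5,0],[1,0,0,-1,0],[1,0,0,-1,0],[1,0,0,-1,0],[1,0,0,-1,0],[1,0,0,-1,0],[1,1,0,-1,0],[1,1,0,0,0],[1,1,0,0,0]]'; python3 -m crank '[[1,0.5,1,0,0],[1,0.5,1,0,0],[1,0.5,1,0,0],[1,0,1,0,0],[1,0,1,0,0],[1,0,1,0,0],[1,0,1,0,0],[1,0,1,0,0],[1,0,0,0,0]]'; python3 - <<'E'
from h import *
im,X=cloud('top');cv2.imwrite('pics/top2.png',cv2.resize(im[130:290,180:480,::-1],None,fx=2.6,fy=2.6))
for l in ['ring_lip','gear_lip','gear','weight','loupe','v_block']: print(l,[(round(r['score'],2),np.round(r['centre'],3)) for r in spotter.mark_of('top',l)])
for l in [(.553,.176),(.463,-.158)]:
    Q=X[(abs(X[...,0]-l[0])<.025)&(abs(X[...,1]-l[1])<.06)&(abs(X[...,2]-.037)<.008)]
    print(len(Q),Q.mean(0))
s=ctrl.read_state();print(s['clock'],s['eef_pos'],s['force'])
E
```

```text
clock: 17.15
eef_pos: [0.4257, -0.156, 0.2195]
orientation: [0.0, 0.055, 0.998, -0.0]
force: [0.4, -0.1, -0.1]
finger_gap: 0.0004
finger_force: 0.0
clock: 18.27
eef_pos: [0.414, 0.0074, 0.2188]
orientation: [0.0, 0.054, 0.999, -0.0]
force: [0.6, -0.2, 0.1]
finger_gap: 0.0004
finger_force: 0.0
ring_lip [(0.86, array([0.555, 0.173, 0.039]))]
gear_lip [(0.95, array([ 0.467, -0.159,  0.037]))]
gear [(0.6, array([ 0.574, -0.181,  0.013])), (0.34, array([ 0.663, -0.182,  0.004]))]
weight [(0.54, array([ 0.709,  0.005, -0.002]))]
loupe [(0.53, array([ 0.503,  0.328, -0.002]))]
v_block [(0.88, array([ 0.545, -0.332, -0.004]))]
108 [0.55386392 0.17713151 0.03847352]
119 [ 0.46469405 -0.15775266  0.03851052]
18.625 [0.41428627 0.00578307 0.21871911] [0.35385111 0.01052482 0.18412688]
```

View pics/top2.png

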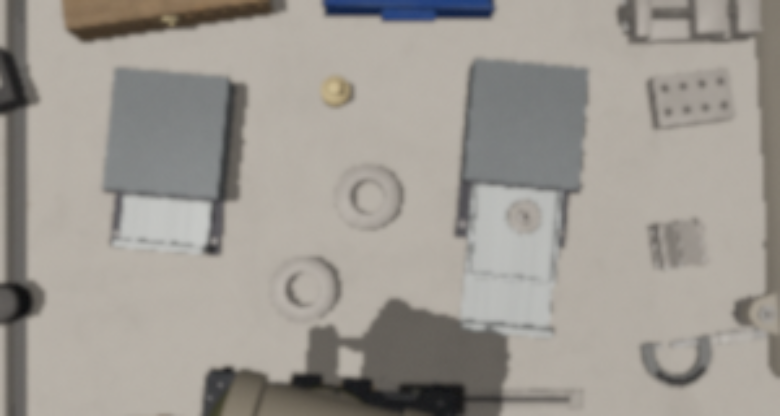

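The picture shows the left tray home (lip ~(163,248)) and the right tray fully out (lip ~(508,330)). The gear lies flat in it at ~(523,215), and the bystanders have not moved. Handing in.

```bash
python3 -c "
from bench import ctrl
print(ctrl.hand_in())"
```

```text
the job is handed in; nothing more can be done
None
```

The ring tray is pushed fully home and the gear tray is drawn out to its stop; the gear lies flat in its tray and the weight, loupe and V-block are unmoved, but the ring is out of sight under its hood and I couldn't check it; the job was handed in at about 18.6 s and no verdict came back.

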